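# Tip the heel plugs into the tin and hang up the mug

## Robot

A 7-joint arm with a two-finger parallel gripper is mounted at the origin on the work surface. World frame = base frame: x ahead of the robot, y to its left, z up, the work surface at z = 0. Lengths are in m, angles in rad, forces in N, time in s.
With the tool pointing down it reaches from about 0.425 to 0.95 m from the base axis. Payload 4.7 kg.
Tool frame: the origin (TCP) lies between the finger pads; the fingertips stand 25 mm ahead of it and the grasp point (between the pads) lies 6 mm ahead of it; z points along the fingers, y is the line along which they close (so a half turn about z gives the same grasp; the last joint's range is limited). The gripper opens to 85 mm and grips with 20 to 120 N. Pads are 22 mm wide; open, the fingers measure 114 mm over their backs; the gripper's body (76 mm by 85 mm) begins 54 mm behind the grasp point. The pads swing forward as they close: fully open they stand 13 mm farther back than shut.
Start: joints at [1.251, 0.469, -0.049, 1.532, 0.024, 1.141, -0.082], TCP at [0.194, -0.647, 0.232] pointing down, gripper open.
Joint ranges: [-2.59, 2.59], [-0.33, 1.99], [-1.39, 1.29], [0.1, 2.45], [-1.04, 4.18], [0.21, 1.99], [-2.66, 2.66]. Speed limits (rad/s): [2.57, 2.57, 3.14, 3.14, 3.14, 3.14, 3.14].

## Interface

Orientations are given as a 3x3 rotation matrix whose columns are the frame's x, y, z axes.
In Python, from rig import * gives the robot as it stands. Calls block until the motion is done:
- movep(position, orientation): joint-space move of the TCP to a pose.
- move_l(position, attitude=None, feed=0.15, until_force=None): straight line of the TCP; attitude=None keeps the orientation; feed is the mean speed in m/s. With until_force (N) it stops when the force on the tool has changed by that much, and returns True; else False.
- move_joints(angles): joint-space move.
- command_gripper(opening, newtons=None): finger opening in m; newtons is the grip in N (None keeps the last); returns when the fingers have stopped.
- sleep(seconds).
- inverse_kinematics(position, orientation): joint angles nearest the present ones, or None.
- sense(): the state.
- camera(name): name is "side" or "top" or "wrist"; returns (picture, depth): 480x640x3 uint8, red, green, blue; 480x640 float32, m along the optical axis (not along the pixel's ray), 0 where there is no reading.
- camera_params(name): a dict with "K" (3x3 intrinsics, pixels), "position" and "rotation" of the camera in the world; the wrist camera has in their place "tool_from_camera" (4x4, takes a point from camera to tool coordinates, whose origin is the TCP and whose axes are the flange's). Camera axes: x right, y down, z forward; pixel columns grow to the right and rows downward; lengths in m; the calibration is good to about 2 mm. A picture is of the moment at which its call begins: read the wrist's pose just before it. camera_params takes no time and is no camera call.
A pose or a line that the arm cannot do raises Unreachable and nothing moves.
- finish_job(): hands the job in; it is judged then, once.
The state is a dict: "time_s": time; "joint_pos": joint angles; "qd": joint speeds; "joint_efforts": joint torques, N m; "position": TCP position; "tcp_rot": TCP orientation; "wrist_force": force on the tool from outside, world axes, zero at the start; "ft_torque": the same for the moment, N m; "finger_gap": finger opening in m; "gripper_force": force on a finger pad.
Only numpy, scipy, OpenCV 4.12 (cv2) and the standard library are available. Lean on these libraries where they do the work, as an engineer would, in place of code of your own. Each camera call takes 0.05 s, during which the arm holds its last target. There are 200 camera calls.

## Task

Put the wooden heel plugs away for the day: pour the ones in the mug out into the open round tin, then hang the empty mug by its handle on the hook of the clamp, and put every plug that lies about (those left lying on the mat, and any that are spilled) into the tin too. The tin must stay standing on the crate, and the shoe last and the brush must not be shifted.

Things in the scene. Friction and masses are not known exactly. Their poses are not given: they have to be found in the camera images.
- crate: blue-painted wooden crate lying on its side, fixed: 340 (its x) by 660 (its y) by 110 mm high; its flat top is the work shelf. Origin at the centre of its underside, x away from the robot, z up, so the shelf is 110 mm above the origin. A fixed dark silicone mat, 4 mm thick, 170 (x) by 200 (y) mm, lies on the top with its centre about 77 mm to the robot's side (-x) of the crate's centre
- mug_center (a point): bare metal mug, loose, 90 mm high, 0.13 to 0.21 kg: round body 64 mm across at the foot and 68 mm at the rim, walls 3 mm, floor 5 mm, open at the top (+z). The point is on its axis, 45 mm above its foot and 45 mm below its rim. One handle on the +y side: a D-shaped loop of 8 mm round bar lying in the mug's y-z plane, its bars' middle lines 18 and 76 mm above the foot and its outer upright bar 72 mm out from the axis, so the free opening is 50 mm high and 34 mm deep
- mug_loop (a point): middle of the opening of the mug's handle, 51 mm out from the mug's axis (+y) and 47 mm above its foot; a bar goes through it along x. Axes as the mug's
- hook_seat (a point): the steel hook on the aluminium clamp screwed on the far edge of the crate, fixed. An 8 mm round bar, level, 160 mm above the crate's top, runs from an upright post of 8 mm bar towards the robot (along its own -x), and its last 8 mm bend up so that the tip stands 18 mm above the bar's middle line. The point is on the bar's middle line, 55 mm from the post and 50 mm from the bend; x along the bar (away from the robot), z up
- tin_center (a point): open steel tin, loose, 0.5 kg: round, 140 mm across, 55 mm high, walls 4 mm, floor 4 mm. The point is on its axis half-way up (27.5 mm above its foot), z up
- brush_center (a point): bystander: black plastic shoe brush lying on the crate top, 50 (x) by 160 (y) by 48 mm high; point at its centre
- last_center (a point): bystander: plywood shoe last lying on the crate top, 62 (x) by 200 (y) by 54 mm high, its toe to +y; point at the centre of its body
- plug1_center (a point): turned wooden heel plug, barrel-shaped: 22 mm across its middle, 16 mm across its two flat ends, 20 mm high, loose, 12 g; rolls when lying on its side; point at its centre, z along its axis. Starts in the mug
- plug2_center (a point): turned wooden heel plug, barrel-shaped: 22 mm across its middle, 16 mm across its two flat ends, 20 mm high, loose, 12 g; rolls when lying on its side; point at its centre, z along its axis. Starts in the mug
- plug3_center (a point): turned wooden heel plug, barrel-shaped: 22 mm across its middle, 16 mm across its two flat ends, 20 mm high, loose, 12 g; rolls when lying on its side; point at its centre, z along its axis. Starts in the mug
- plug4_center (a point): turned wooden heel plug, barrel-shaped: 22 mm across its middle, 16 mm across its two flat ends, 20 mm high, loose, 12 g; rolls when lying on its side; point at its centre, z along its axis. Starts in the mug; may be absent
- plug5_center (a point): turned wooden heel plug, barrel-shaped: 22 mm across its middle, 16 mm across its two flat ends, 20 mm high, loose, 12 g; rolls when lying on its side; point at its centre, z along its axis. Starts in the mug; may be absent
- plug6_center (a point): turned wooden heel plug, barrel-shaped: 22 mm across its middle, 16 mm across its two flat ends, 20 mm high, loose, 12 g; rolls when lying on its side; point at its centre, z along its axis. Starts in the mug; may be absent
- plug7_center (a point): turned wooden heel plug, barrel-shaped: 22 mm across its middle, 16 mm across its two flat ends, 20 mm high, loose, 12 g; rolls when lying on its side; point at its centre, z along its axis. Starts standing on the mat; may be absent
- plug8_center (a point): turned wooden heel plug, barrel-shaped: 22 mm across its middle, 16 mm across its two flat ends, 20 mm high, loose, 12 g; rolls when lying on its side; point at its centre, z along its axis. Starts standing on the mat; may be absent
- plug9_center (a point): turned wooden heel plug, barrel-shaped: 22 mm across its middle, 16 mm across its two flat ends, 20 mm high, loose, 12 g; rolls when lying on its side; point at its centre, z along its axis. Starts standing on the mat; may be absent
- plug10_center (a point): turned wooden heel plug, barrel-shaped: 22 mm across its middle, 16 mm across its two flat ends, 20 mm high, loose, 12 g; rolls when lying on its side; point at its centre, z along its axis. Starts standing on the mat; may be absent
- plug11_center (a point): turned wooden heel plug, barrel-shaped: 22 mm across its middle, 16 mm across its two flat ends, 20 mm high, loose, 12 g; rolls when lying on its side; point at its centre, z along its axis. Starts standing on the mat; may be absent
- plug12_center (a point): turned wooden heel plug, barrel-shaped: 22 mm across its middle, 16 mm across its two flat ends, 20 mm high, loose, 12 g; rolls when lying on its side; point at its centre, z along its axis. Starts standing on the mat; may be absent

How it is judged:
On the way, in this order (a step that is already met when the one before it is completed fails the run):
1. the mug is held over the tin and tipped (more than about 50 degrees) to pour (angle between mug_center's own z axis and vertical above 0.9 rad and horizontal distance between mug_center and tin_center below 0.14 m and z of mug_center in the frame of tin_center above 0.05 m), for 0.1 s.
2. the mug hangs by its handle on the hook, let go (distance between mug_loop and hook_seat below 0.06 m and angle between the x axis of mug_loop and the x axis of hook_seat, either way round below 1 rad and contact force between mug and hook above 0.5 N and contact force between mug and crate below 0.02 N and contact force between mug and the fingers below 0.02 N), for 0.3 s.
At the end, for the whole second after the job is handed in: Every plug present lies in the tin (its centre inside the wall and below the rim); the mug hangs on the hook with the bar through its handle (handle opening within 60 mm of the middle of the bar), touching neither the crate nor the fingers, and at rest; the tin stands upright on the crate (all of step 2 and horizontal distance between each of plug1_center, plug2_center, plug3_center, plug4_center, plug5_center, plug6_center, plug7_center, plug8_center, plug9_center, plug10_center, plug11_center, plug12_center and tin_center below 0.066 m and z of plug1_center in the frame of tin_center between -0.028 and 0.028 m and z of plug2_center in the frame of tin_center between -0.028 and 0.028 m and z of plug3_center in the frame of tin_center between -0.028 and 0.028 m and z of plug4_center in the frame of tin_center between -0.028 and 0.028 m and z of plug5_center in the frame of tin_center between -0.028 and 0.028 m and z of plug6_center in the frame of tin_center between -0.028 and 0.028 m and z of plug7_center in the frame of tin_center between -0.028 and 0.028 m and z of plug8_center in the frame of tin_center between -0.028 and 0.028 m and z of plug9_center in the frame of tin_center between -0.028 and 0.028 m and z of plug10_center in the frame of tin_center between -0.028 and 0.028 m and z of plug11_center in the frame of tin_center between -0.028 and 0.028 m and z of plug12_center in the frame of tin_center between -0.028 and 0.028 m and linear speed of mug below 0.05 m/s and angle between tin_center's own z axis and vertical below 0.15 rad and z of tin_center in the frame of crate between 0.125 and 0.15 m).
It fails at once if the shoe last or the brush is shifted by more than 40 mm (distance of any of last_center, brush_center from where it was at the start of the episode above 0.04 m).
It fails at once if the tin is tipped over (angle between tin_center's own z axis and vertical above 0.7 rad).
Of plug4, plug5, plug6 only 1 to 3 are there at a start; the rules pass over those that are not, and their reading is None.
Of plug7, plug8, plug9, plug10, plug11, plug12 only 4 to 6 are there at a start; the rules pass over those that are not, and their reading is None.
At some moment in a run one of plug7, plug8, plug9, plug10, plug11, plug12, mug may be knocked a few centimetres aside while the robot is not near it.
It also fails if it takes over 208 s, if anything falls off the work surface, if the arm or the gripper's body presses on something with over 40 N, if the wrist force passes 120 N, or if a joint passes its speed limit or range.

## Working session

There is one attempt and no reset: what is moved stays moved. The work goes in short steps, each a Python script; the robot and the scene stay as the last script left them, time stands still between calls to the robot, and variables do not carry over. Pictures are saved under pics/ and viewed, at most 14 in all, crops included, and the job is handed in when it is done.

```bash
ls; mkdir -p pics
python3 - <<'E'
from rig import *
import cv2,numpy as np
for n in("top","side"):
    p,d=camera(n); cv2.imwrite(f"pics/{n}0.png",p[:,:,::-1]); np.save(f"{n}0.npy",d)
    print(n,camera_params(n))
print(camera_params("wrist"),sense())
E
```

```text
pics
top {'K': array([[464.56959789,   0.        , 324.86838306],
       [  0.        , 464.56959789, 236.85626059],
       [  0.        ,   0.        ,   1.        ]]), 'position': array([ 0.56888105, -0.00153879,  0.84408879]), 'rotation': array([[ 0.01478223, -0.99868151,  0.04916021],
       [-0.99938176, -0.0131883 ,  0.03259091],
       [-0.0318996 , -0.04961158, -0.99825904]])}
side {'K': array([[460.15935256,   0.        , 325.0561762 ],
       [  0.        , 460.15935256, 242.00085873],
       [  0.        ,   0.        ,   1.        ]]), 'position': array([ 0.53463362, -0.50999882,  0.63668453]), 'rotation': array([[ 0.99615759, -0.06295779,  0.06087995],
       [-0.0874211 , -0.67311652,  0.73435121],
       [-0.00525383, -0.73685173, -0.67603397]])}
{'K': array([[381.07487929,   0.        , 323.23610713],
       [  0.        , 381.07487929, 244.31033845],
       [  0.        ,   0.        ,   1.        ]]), 'tool_from_camera': array([[ 7.05974153e-05, -9.62523581e-01, -2.71197993e-01,
         6.92412319e-02],
       [ 9.99999908e-01,  1.83010299e-04, -3.89214974e-04,
   
[... 354 characters left out ...]
1e-03, -1.89490743e-03,  6.89343251e-04, -3.30297413e-03,
        1.15671234e-03, -6.92816483e-04, -5.87851183e-05]), 'joint_efforts': array([ 8.75729129e-04, -5.11515391e+01, -4.71992826e-02, -2.38389158e+01,
        1.07438440e-02,  4.33918336e-03,  1.47452738e-05]), 'position': array([ 0.19340881, -0.646147  ,  0.2305491 ]), 'tcp_rot': array([[ 9.57999682e-01,  2.86768686e-01, -5.75023348e-04],
       [ 2.86769255e-01, -9.57998197e-01,  1.68792046e-03],
       [-6.68285984e-05, -1.78192628e-03, -9.99998410e-01]]), 'wrist_force': array([ 0.01498009, -0.11676706,  0.16672344]), 'ft_torque': array([0.09225038, 0.01954715, 0.00707434]), 'gripper_force': 0.0, 'finger_gap': 0.08540969239359333}
```

View pics/top0.png

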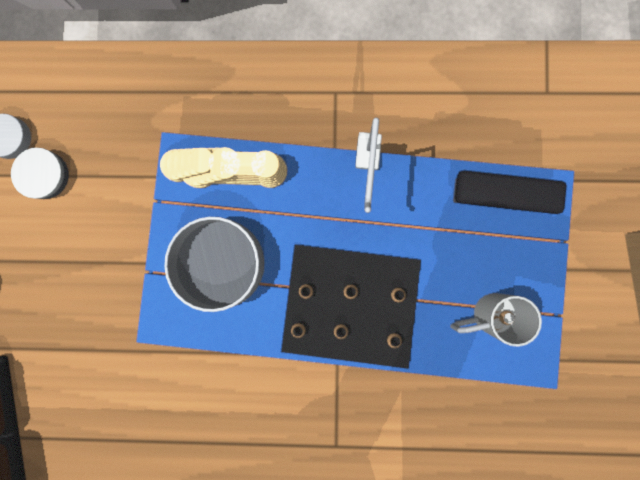

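View pics/side0.png

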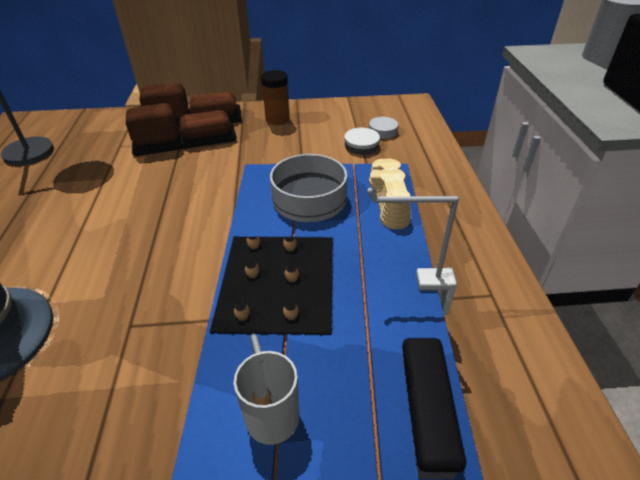

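The top view shows, with image up being +x and left being +y:
- the tin at (213,264)
- the mug's rim at (516,321), its handle pointing left to (455,327)
- the hook's post at (376,122) and tip at (368,210)
- the last at upper left and the brush at upper right
- six plugs on the mat

The side view agrees. Next I'll get metric positions.

```bash
cat > h.py <<'E'
from rig import *
import numpy as np, cv2
from scipy.spatial.transform import Rotation as R
def pix(n,u,v,z):
    c=camera_params(n); r=c["rotation"]@np.linalg.inv(c["K"])@np.array([u,v,1.]); p=c["position"]
    return p+r*(z-p[2])/r[2]
def cloud(n,d):
    c=camera_params(n); v,u=np.mgrid[:480,:640]
    P=np.stack([u,v,np.ones_like(u)],-1)@np.linalg.inv(c["K"]).T*d[...,None]
    return P@c["rotation"].T+c["position"]
def tool(zdir,ydir):  # columns
    z=np.array(zdir,float);z/=np.linalg.norm(z);y=np.array(ydir,float);y-=z*(y@z);y/=np.linalg.norm(y)
    return np.stack([np.cross(y,z),y,z],1)
E
python3 - <<'E'
from h import *
d=np.load("top0.npy");X=cloud("top",d)
np.set_printoptions(precision=4,suppress=True)
for n,(u,v) in dict(crate=(450,280),mat=(330,310),edge=(300,360)).items(): print(n,X[v,u])
print("corners",[pix("top",u,v,.11) for u,v in((164,133),(573,170),(558,388),(138,343))])
print("mug rim",pix("top",515.5,321,.20),"handle end",pix("top",455,327,.186))
print("tin rim",pix("top",213,264,.165))
print("hook post,tip",pix("top",376,122,.27),pix("top",368,210,.288), X[150:160,372])
print("last,brush",pix("top",225,167,.16),pix("top",511,192,.158))
for u,v in((306,291),(351,291),(398,295),(298,330),(341,331),(394,340)): print("plug",pix("top",u,v,.134))
# fits from cloud
z=X[...,2]
def circ(m):
    p=X[m][:,:2].astype(np.float32); (c,r)=cv2.minEnclosingCircle(p); return c,r,len(p)
vv,uu=np.mgrid[:480,:640]
print("mug",circ((z>.192)&(z<.21)&(uu>478)&(uu<560)&(vv>270)&(vv<370)))
print("tin",circ((z>.158)&(z<.172)&(uu>150)&(uu<275)&(vv>205)&(vv<320)))
m=(z>.25)&(z<.29)&(uu>340)&(uu<390)&(vv>110)&(vv<220)
p=X[m]; print("bar",len(p),p.min(0),p.max(0),cv2.fitLine(p[:,:2].astype(np.float32),cv2.DIST_L2,0,.01,.01).ravel())
E
```

```text
crate [ 0.5402 -0.1738  0.1116]
mat [0.4907 0.0126 0.1152]
edge [0.388  0.0675 0.0001]
corners [array([0.7699, 0.2854, 0.11  ]), array([ 0.7151, -0.3651,  0.11  ]), array([ 0.3777, -0.3387,  0.11  ]), array([0.4327, 0.3163, 0.11  ])]
mug rim [ 0.4896 -0.2413  0.2   ] handle end [ 0.478  -0.1633  0.186 ]
tin rim [0.5602 0.1847 0.165 ]
hook post,tip [ 0.7416 -0.0446  0.27  ] [ 0.6292 -0.0346  0.288 ] [[ 0.7051 -0.0396  0.2745]
 [ 0.7035 -0.0395  0.2763]
 [ 0.7026 -0.0396  0.2747]
 [ 0.7011 -0.0396  0.2757]
 [ 0.6999 -0.0396  0.2756]
 [ 0.6989 -0.0397  0.2746]
 [ 0.6981 -0.0398  0.2728]
 [ 0.6963 -0.0397  0.2751]
 [ 0.695  -0.0397  0.2752]
 [ 0.6941 -0.0398  0.2735]]
last,brush [0.7053 0.1719 0.16  ] [ 0.6722 -0.2515  0.158 ]
plug [0.5208 0.0492 0.134 ]
plug [ 0.522  -0.0193  0.134 ]
plug [ 0.5172 -0.0904  0.134 ]
plug [0.4617 0.0604 0.134 ]
plug [ 0.4615 -0.0049  0.134 ]
plug [ 0.4496 -0.0849  0.134 ]
mug ((0.49025240540504456, -0.234305277466774), 0.040127187967300415, 557)
tin ((0.5611671209335327, 0.18808284401893616), 0.07015670090913773, 1003)
bar 609 [ 0.6281 -0.047   0.251 ] [ 0.7472 -0.03    0.29  ] [ 0.9962 -0.0873  0.6875 -0.0384]
```

Run:
```python
from h import *
np.set_printoptions(precision=2,suppress=True)
u=np.array
def T(a,p,roll):
    a,p=np.radians([a,p]); z=u([np.cos(a)*np.cos(p),np.sin(a)*np.cos(p),-np.sin(p)]); y=u([np.sin(a),-np.cos(a),0])
    return tool(z,y)@R.from_euler('z',roll,degrees=True).as_matrix()
pts=dict(pick=u([.489,-.241,.16]),lift=u([.489,-.241,.30]),pour=u([.54,.185,.26]),prehang=u([.55,-.085,.27]),hang=u([.684,-.09,.245]))
for flip in(0,180):
  for p in (0,20,35):
    for a in (30,45,60,75,90):
      r=[]
      for n,c in pts.items():
        rolls=(0,60,120,-60,-120) if n=="pour" else (0,)
        for ro in rolls:
          t=T(a,p,ro+flip); q=inverse_kinematics(c,t); r.append('.' if q is None else '1')
      print(flip,p,a,''.join(r))
```

```text
0 0 30 1.......1
0 0 45 11.......
0 0 60 11.....11
0 0 75 11.....11
0 0 90 111111111
0 20 30 11......1
0 20 45 111111111
0 20 60 11.....11
0 20 75 111111111
0 20 90 111111111
0 35 30 1111111.1
0 35 45 11.....11
0 35 60 111111111
0 35 75 111111111
0 35 90 111111111
180 0 30 1.......1
180 0 45 11.......
180 0 60 11.....11
180 0 75 11.....11
180 0 90 111111111
180 20 30 11......1
180 20 45 111111111
180 20 60 11.....11
180 20 75 111111111
180 20 90 111111111
180 35 30 1.11111..
180 35 45 11.......
180 35 60 11.111111
180 35 75 11.111111
180 35 90 111111111
```

```bash
cat >> h.py <<'E'
def T(a,p,roll=0):
    a,p=np.radians([a,p]); z=[np.cos(a)*np.cos(p),np.sin(a)*np.cos(p),-np.sin(p)]; y=[np.sin(a),-np.cos(a),0]
    return tool(z,y)@R.from_euler('z',roll,degrees=True).as_matrix()
def st(m=""):
    s=sense(); print(m,"t%.1f"%s["time_s"],s["position"].round(4),"F",s["wrist_force"].round(1),"gap",round(s["finger_gap"],4),"q",s["joint_pos"].round(2)); return s
def snap(n,f,crop=None,k=1):
    p,d=camera(n); 
    if crop: a,b,c,e=crop; q=p[b:e,a:c]
    else: q=p
    cv2.imwrite("pics/"+f,cv2.resize(q,None,fx=k,fy=k,interpolation=cv2.INTER_CUBIC)[:,:,::-1]); return p,d
E
python3 - <<'E'
from h import *
c=np.array([.489,-.241,.160]); t=T(95,15)
for off in (.13,.0):
    q=inverse_kinematics(c-off*t[:,2],t); print(q)
pre=c-.13*t[:,2]
movep(pre+[0,0,.08],t); st("above"); move_l(pre); s=st("pre")
snap("top","top1.png",(440,250,600,390),4); snap("wrist","w1.png")
E
```

```text
[ 1.13511746  1.06343593 -0.58387265  1.17454697 -0.43411388  1.93104526
  0.69151626]
[ 1.12265085  0.98728693 -0.62191257  1.49470782 -0.45961332  1.66946167
  0.75673519]
above t1.6 [ 0.4996 -0.3667  0.2738] F [-0.6 -0.5 -0.2] gap 0.0856 q [ 1.18  1.01 -0.7   1.14 -0.45  1.98  0.56]
pre t2.3 [ 0.5002 -0.366   0.1937] F [ 0.3 -0.2 -0.2] gap 0.0855 q [ 1.18  1.09 -0.68  1.17 -0.38  1.91  0.64]
```

View pics/top1.png

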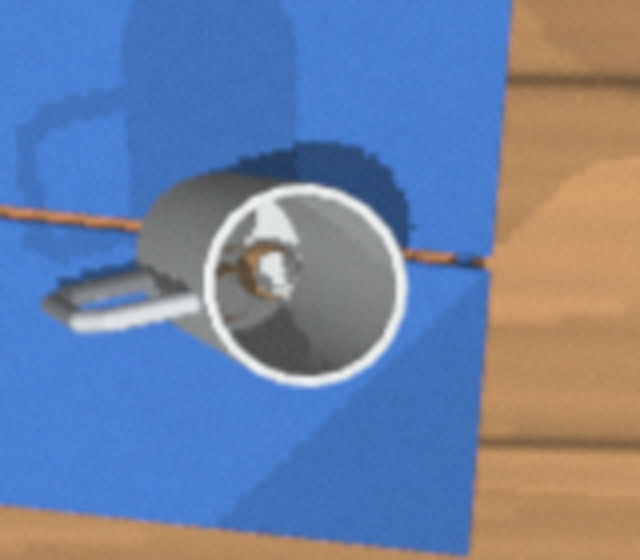

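View pics/w1.png

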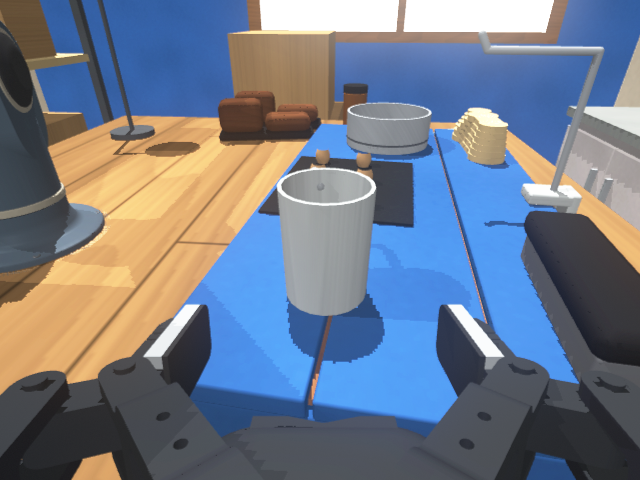

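The mug hasn't moved: rim centre (516,321), and about u=327 in the wrist view, so it's centred between the fingers. I'll grasp and lift it.

Run:
```python
from h import *
c=np.array([.489,-.241,.160]); t=T(95,15)
print(move_l(c,feed=.1,until_force=8)); st("in")
command_gripper(.05,60); st("grip")
move_l(c+[0,0,.15],feed=.15); st("lift")
# preview of pour poses
for a in(95,90,85,80):
  for ro in(0,60,100,130,-60,-100,-130):
    q=inverse_kinematics(np.array([.53,.185,.30]),T(a,15,ro)); print(a,ro,None if q is None else q.round(2))
```

```text
False
in t3.8 [ 0.4892 -0.2417  0.16  ] F [ 0.5  0.3 -0.3] gap 0.0856 q [ 1.17  1.02 -0.71  1.49 -0.41  1.65  0.7 ]
grip t4.2 [ 0.4893 -0.2413  0.1606] F [ 0.  -2.1  3.2] gap 0.0611 q [ 1.17  1.02 -0.72  1.49 -0.41  1.65  0.7 ]
lift t5.3 [ 0.4886 -0.2411  0.3088] F [ 0.3 -0.5 -2.9] gap 0.0607 q [ 1.2   0.85 -0.78  1.45 -0.52  1.79  0.56]
95 0 [ 0.83  0.71 -1.    1.9  -0.86  1.07  0.56]
95 60 [ 0.69  0.61 -0.77  1.9  -0.99  1.19 -0.37]
95 100 [ 0.71  0.62 -0.8   1.9  -0.98  1.17 -1.08]
95 130 [ 0.71  0.62 -0.8   1.9  -0.98  1.17 -1.61]
95 -60 [ 0.93  0.85 -1.21  1.89 -0.67  0.96  1.45]
95 -100 [ 0.98  0.95 -1.34  1.89 -0.51  0.89  2.01]
95 -130 [ 0.98  0.93 -1.32  1.89 -0.54  0.9   2.56]
90 0 [ 0.87  0.69 -1.02  1.95 -0.93  0.99  0.6 ]
90 60 [ 0.85  0.67 -0.99  1.96 -0.95  1.01 -0.43]
90 100 [ 0.85  0.67 -0.99  1.96 -0.95  1.01 -1.13]
90 130 [ 0.83  0.65 -0.95  1.96 -0.98  1.04 -1.63]
90 -60 [ 0.98  0.83 -1.23  1.95 -0.73  0.87  1.48]
90 -100 [ 1.02  0.93 -1.35  1.95 -0.58  0.79  2.04]
90 -130 [ 1.01  0.9  -1.32  1.95 -0.63  0.81  2.61]
85 0 [ 0.91  0.66 -1.05  2.01 -1.01  0.92  0.64]
85 60 [ 0.98  0.74 -1.17  2.01 -0.91  0.84 -0.49]
85 100 [ 0.98  0.74 -1.17  2.01 -0.91  0.84 -1.19]
85 130 [ 0.9   0.65 -1.02  2.01 -1.03  0.93 -1.62]
85 -60 [ 1.02  0.81 -1.26  2.01 -0.81  0.77  1.52]
85 -100 [ 1.06  0.91 -1.37  2.01 -0.65  0.7   2.08]
85 -130 None
80 0 [ 1.03  0.74 -1.22  2.06 -0.98  0.74  0.59]
80 60 [ 1.    0.69 -1.16  2.07 -1.04  0.78 -0.41]
80 100 [ 1.03  0.74 -1.22  2.06 -0.98  0.74 -1.16]
80 130 [ 1.03  0.74 -1.22  2.06 -0.98  0.74 -1.68]
80 -60 [ 1.06  0.8  -1.3   2.06 -0.89  0.68  1.56]
80 -100 [ 1.06  0.81 -1.31  2.06 -0.87  0.67  2.25]
80 -130 None
```

Run:
```python
from h import *
snap("wrist","w2.png"); st()
```

```text
t5.4 [ 0.4887 -0.2411  0.3088] F [ 0.3  0.3 -2.6] gap 0.0609 q [ 1.2   0.85 -0.78  1.45 -0.52  1.79  0.56]
```

View pics/w2.png

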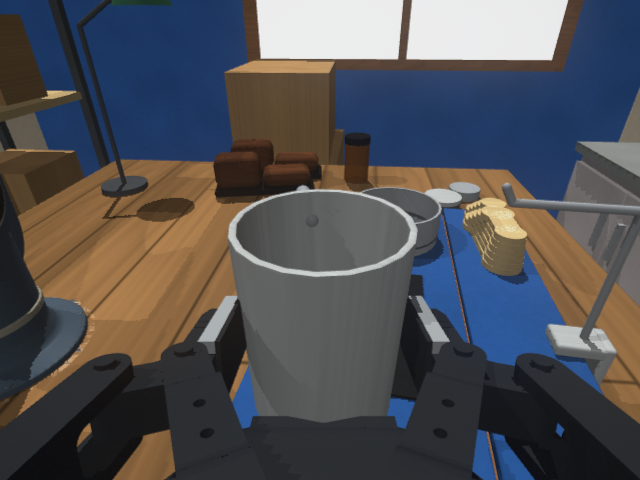

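The mug is held firmly and upright between the fingers. I'll carry it to the tin and pour towards +x.

Run:
```python
from h import *
tin=np.array([.5605,.186]); P=np.array([tin[0]-.042,tin[1]+.012,.245])
move_l([.50,-.03,.31],T(93,15),feed=.2); move_l(P+[0,0,.065],T(90,15),feed=.2); move_l(P,feed=.15); st("over")
for ro in list(range(10,131,8)):
    movep(P,T(90,15,ro)); 
    if ro>50: sleep(.15)
sleep(.5); s=st("tipped")
p,d=snap("top","top2.png",(120,130,440,370),2.4)
```

```text
over t8.5 [0.5189 0.1979 0.2456] F [ 0.1 -0.3 -1.1] gap 0.0607 q [ 0.83  0.76 -0.99  2.01 -0.95  0.91  0.71]
tipped t14.6 [0.5185 0.198  0.245 ] F [-0.8  0.1 -1.1] gap 0.0609 q [ 0.76  0.7  -0.87  2.02 -1.03  0.98 -1.49]
```

View pics/top2.png

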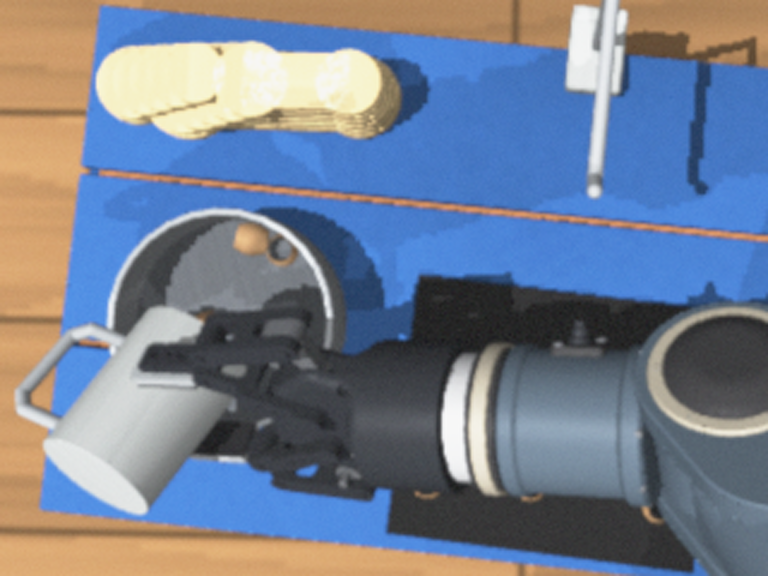

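Two plugs show at the tin's far side (250,238) and (280,248) in the crop, with a third edge at (200,318). The mug hides the rest. I'll shake it, bring it upright and look.

Run:
```python
from h import *
P=np.array([.5185,.198,.245])
for ro in(142,125,142): movep(P,T(90,15,ro))
sleep(.3)
move_l(P+[0,0,.06])
for ro in(100,60,0): movep(P+[0,0,.06],T(90,15,ro))
move_l([.50,-.10,.33],T(90,15),feed=.2)
st(); sleep(.3); p,d=snap("top","top3.png",(140,110,480,380),2.3)
```

```text
t20.5 [ 0.4996 -0.0987  0.3302] F [-0.6 -0.1 -1.5] gap 0.0608 q [ 1.27  0.78 -1.03  1.71 -0.59  1.46  0.46]
```

View pics/top3.png

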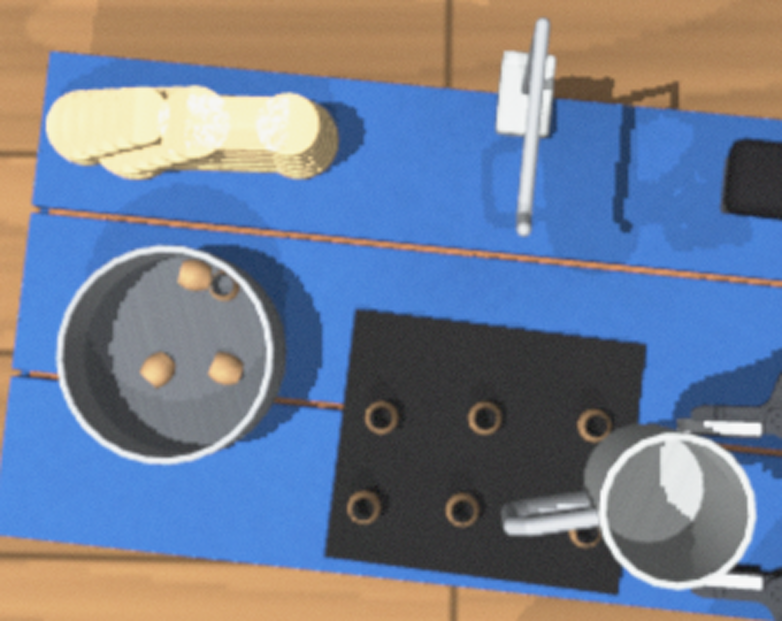

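The tin holds four plugs (two near (195,278) and (222,288), two near (157,370) and (225,368)) and the mug is empty, with nothing spilled. Next I'll measure the mug in the hand and check reach for the hanging poses.

Run:
```python
from h import *
np.set_printoptions(precision=4,suppress=True)
p,d=camera("top"); X=cloud("top",d); s=sense()
c=(435,332); vv,uu=np.mgrid[:480,:640]
m=(np.hypot(uu-c[0],vv-c[1])<37)&(X[...,2]>.355)&(X[...,2]<.385); print("rim z",np.median(X[m][:,2]),m.sum(), np.percentile(X[m],[2,98],axis=0))
w=X[m]; A=np.c_[w[:,:2],np.ones(len(w))]; print("plane",np.linalg.lstsq(A,w[:,2],rcond=None)[0])
print("rim c",pix("top",434.8,331.7,.37))
hm=(uu>358)&(uu<398)&(vv>322)&(vv<346)&(X[...,2]>.31); h=X[hm]
print("handle",len(h),h.min(0),h.max(0),"top bar",h[h[:,2]>.345].mean(0), "outer", h[h[:,1]<9][h[:,1].argsort()[-15:]].mean(0))
bar=np.array([.9962,-.0873]); post=np.array([.7416,-.0435])
for a in(85,82,78):
  for pi in(15,8,0,-5):
    r=[]
    for x in((.52,.30),(.56,.29),(.60,.28),(.64,.28),(.665,.28),(.665,.23)):
      q=inverse_kinematics([x[0],-.085,x[1]],T(a,pi)); r.append(q is not None)
    print(a,pi,r, q)
```

```text
rim z 0.3692464857620731 1034 [[ 0.4668 -0.1289  0.3561]
 [ 0.5319 -0.0638  0.3717]]
plane [0.0249 0.0174 0.3564]
rim c [ 0.4983 -0.0979  0.37  ]
handle 357 [ 0.484  -0.0661  0.3101] [ 0.5689 -0.0015  0.8441] top bar [ 0.4917 -0.0417  0.3652] outer [ 0.5151 -0.016   0.5108]
85 15 [True, True, True, True, True, True] [ 1.0033  1.0105 -0.9252  1.4722 -0.5523  1.2895  0.4255]
85 8 [True, True, True, True, True, True] [ 1.0206  1.0783 -0.9498  1.4696 -0.6036  1.3155  0.4621]
85 0 [True, True, True, True, True, True] [ 1.0345  1.1572 -0.9771  1.4672 -0.6593  1.346   0.5007]
85 -5 [True, True, True, True, True, True] [ 1.0404  1.2069 -0.994   1.466  -0.6927  1.3655  0.5233]
82 15 [True, True, True, True, True, True] [ 1.0252  0.9958 -0.9287  1.5121 -0.5808  1.2341  0.4351]
82 8 [True, True, True, True, True, True] [ 1.0437  1.0655 -0.9544  1.5105 -0.6316  1.2592  0.4774]
82 0 [True, True, True, True, True, True] [ 1.0586  1.1469 -0.9826  1.5085 -0.6861  1.2896  0.5222]
82 -5 [True, True, True, True, True, True] [ 1.0647  1.1983 -0.9999  1.5072 -0.7185  1.3094  0.5484]
78 15 [True, True, True, True, True, True] [ 1.054   0.9769 -0.9355  1.5652 -0.6209  1.1597  0.4501]
78 8 [True, True, True, True, True, True] [ 1.0743  1.0495 -0.9629  1.5649 -0.6712  1.1836  0.5003]
78 0 [True, True, True, True, True, True] [ 1.0904  1.1346 -0.9923  1.5634 -0.7243  1.2138  0.5534]
78 -5 [True, True, True, True, True, True] [ 1.0969  1.1885 -1.0102  1.5619 -0.7553  1.2341  0.5844]
```

```bash
cat >> h.py <<'E'
LOC=T(90,15).T@np.array([-.007,.0515,-.003])
BAR=np.array([.9962,-.0873,0]); SEAT=np.array([.688,-.0384,.270])
def loop_at(off,dz,H): return SEAT+off*BAR+[0,0,dz]-H@LOC
E
python3 - <<'E'
from h import *
H=T(78,3)
a=loop_at(-.14,.009,H); b=loop_at(-.015,.009,H); print(a,b)
move_l(a+[0,0,.03],H,feed=.15); move_l(a,feed=.1); st("pre")
p,d=snap("side","side4.png",(270,120,510,330),3.2)
snap("wrist","w4.png")
E
```

```text
[ 0.54477588 -0.07751728  0.27122699] [ 0.66930088 -0.08842978  0.27122699]
pre t21.9 [ 0.5448 -0.0776  0.2709] F [ 0.2  0.1 -1.6] gap 0.0607 q [ 1.28  0.96 -1.03  1.82 -0.76  1.21  0.61]
```

View pics/side4.png

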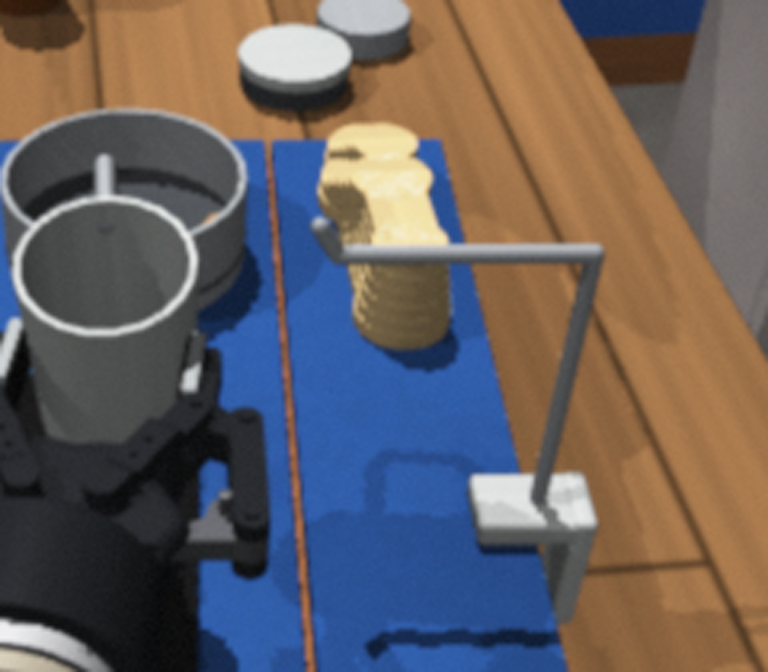

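View pics/w4.png

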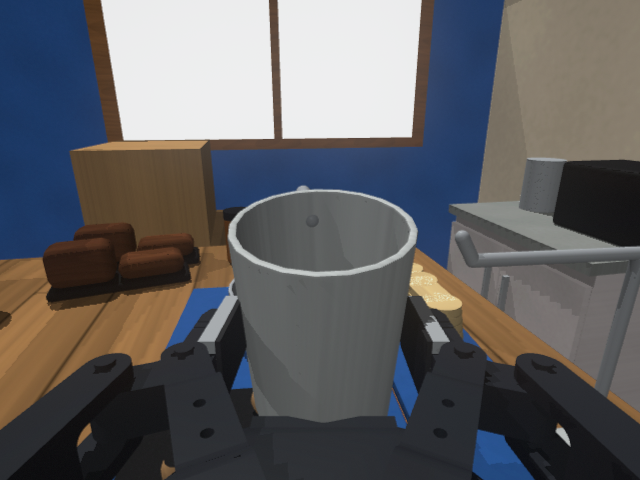

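Both pictures show the mug upright in the hand, with the hook tip (side crop (322,228), wrist view (465,240)) ahead and to the right of the handle. I'll thread the handle on along +x, then lower.

Run:
```python
from h import *
H=T(78,3); b=loop_at(-.015,.009,H)
hit=move_l(b,feed=.08,until_force=4); st("in %s"%hit)
if not hit:
    hit=move_l(b-[0,0,.036],feed=.04,until_force=4); st("down %s"%hit)
snap("side","side5.png",(270,120,510,330),3.2)
```

```text
in False t23.7 [ 0.669  -0.0886  0.2712] F [-0.3 -0.1 -1.8] gap 0.0608 q [ 1.08  1.04 -0.98  1.54 -0.74  1.24  0.5 ]
down True t24.6 [ 0.6693 -0.0878  0.2378] F [ 1.2 -0.   2.4] gap 0.0608 q [ 1.07  1.09 -0.96  1.55 -0.73  1.22  0.53]
```

View pics/side5.png

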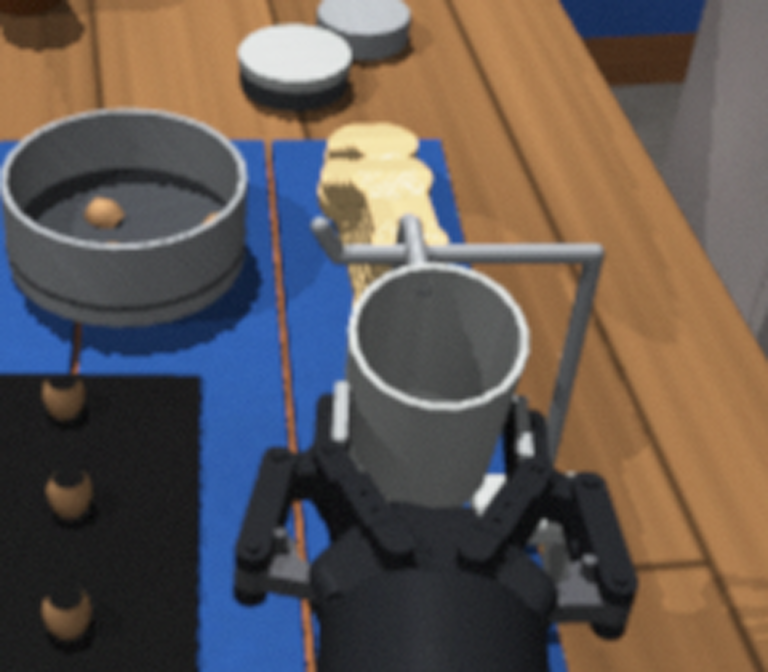

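The handle is over the bar (handle top at crop (412,235)) and contact came at the expected height. I'll ease the mug round a little, then release and back off.

Run:
```python
from h import *
command_gripper(.05,25)
s=sense(); p=s["position"]
print(move_l(p+[0,.004,-.012],feed=.03,until_force=12)); st("eased")
command_gripper(.085); st("open")
sleep(.3)
t=sense()["tcp_rot"]; p=sense()["position"]
move_l(p-.10*t[:,2]+[0,0,.02],feed=.15,until_force=15); st("back")
sleep(1.0); snap("side","side6.png",(200,100,540,380),2.2)
```

```text
False
eased t25.4 [ 0.669  -0.0842  0.2243] F [-0.3 -1.1 -0.6] gap 0.0596 q [ 1.07  1.1  -0.96  1.56 -0.72  1.21  0.55]
open t25.7 [ 0.6692 -0.0837  0.2256] F [ 0.6 -0.2 -0.3] gap 0.0845 q [ 1.07  1.1  -0.96  1.56 -0.72  1.21  0.55]
back t26.9 [ 0.6483 -0.1802  0.2505] F [ 0.4  0.1 -0.1] gap 0.0848 q [ 1.15  1.09 -0.93  1.44 -0.68  1.39  0.48]
```

View pics/side6.png

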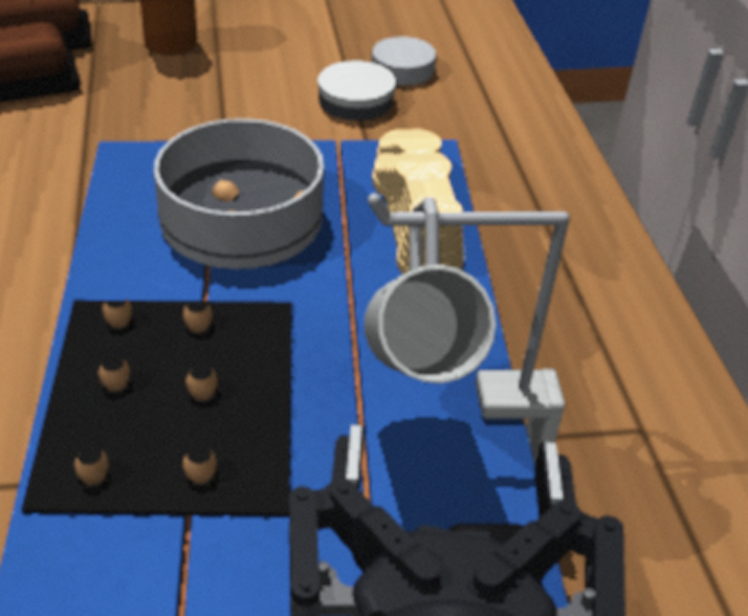

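The mug hangs still on the bar by its handle, with its rim at (430,322) in the crop, and all six mat plugs are still standing. I'll collect them one at a time, locating them fresh with the top camera before each pick.

```bash
cat >> h.py <<'E'
TIN=np.array([.5605,.186]); D=tool([0,0,-1],[0,-1,0])
def plugs():
    p,d=camera("top"); X=cloud("top",d); Xc=(X[...,:2]-[.5735,-.026])@np.array([[.9965,.083],[-.083,.9965]])  # crate frame approx
    m=(X[...,2]>.124)&(X[...,2]<.145)&(abs(Xc[...,0])<.165)&(abs(Xc[...,1])<.325)
    for c,r in((TIN,.085),((.70,.13),.08),((.70,.22),.08),((.68,-.2),.09),((.67,-.30),.09),((.75,-.04),.06)): m&=np.hypot(X[...,0]-c[0],X[...,1]-c[1])>r
    n,l,st_,_=cv2.connectedComponentsWithStats(cv2.morphologyEx(m.astype(np.uint8),cv2.MORPH_CLOSE,np.ones((3,3),np.uint8)))
    return [(*((X[(l==i)&m][:,:2].min(0)+X[(l==i)&m][:,:2].max(0))/2),int(st_[i,4])) for i in range(1,n) if 30<st_[i,4]<400]
E
python3 - <<'E'
from h import *
s=sense(); t=s["tcp_rot"]
move_l(s["position"]-.06*t[:,2]+[0,0,.09],feed=.2)
movep([.45,-.22,.26],D); st()
for q in plugs(): print(np.round(q,4))
E
```

```text
t30.1 [ 0.45   -0.2199  0.2593] F [ 0.2  0.3 -0.3] gap 0.0852 q [ 0.98  0.23 -0.71  1.87  0.16  1.1  -1.36]
[5.211e-01 5.130e-02 7.700e+01]
[ 5.224e-01 -1.720e-02  7.200e+01]
[ 0.5176 -0.0904 71.    ]
[4.617e-01 6.160e-02 7.300e+01]
[ 4.615e-01 -3.400e-03  7.200e+01]
[ 0.4487 -0.0848 78.    ]
```

```bash
cat >> h.py <<'E'
def pick(x,y,k):
    command_gripper(.048,30); movep([x,y,.20],D)
    hit=move_l([x,y,.1405],feed=.12,until_force=8)
    command_gripper(.005); g=st("grip %d %s"%(k,hit))["finger_gap"]
    move_l([x,y,.22],feed=.2)
    if sense()["finger_gap"]<.012: print("MISS"); return False
    a=k*np.pi/3; c=[TIN[0]+.015*np.cos(a),TIN[1]+.015*np.sin(a)]
    movep([*c,.22],D); move_l([*c,.166],feed=.15); command_gripper(.045); move_l([*c,.22],feed=.25); return True
E
python3 - <<'E'
from h import *
print(pick(.4490,-.0848,0)); st()
for q in plugs(): print(np.round(q,4))
E
```

```text
grip 0 False t32.4 [ 0.4491 -0.0848  0.1407] F [-0.2 -0.8  1. ] gap 0.0049 q [ 0.73  0.32 -0.75  2.1   0.29  0.83 -1.76]
MISS
False
 t33.0 [ 0.4484 -0.085   0.2194] F [-0.2 -0.6 -0.9] gap 0.005 q [ 0.8   0.2  -0.79  2.01  0.17  1.   -1.64]
[5.212e-01 5.120e-02 7.700e+01]
[ 5.223e-01 -1.720e-02  7.300e+01]
[ 0.5176 -0.0903 73.    ]
[4.619e-01 6.160e-02 7.500e+01]
[ 4.614e-01 -3.400e-03  7.400e+01]
[ 0.4485 -0.0848 72.    ]
```

Run:
```python
from h import *
move_l([.449,-.085,.16],feed=.15); snap("wrist","w7.png"); st()
```

```text
t33.6 [ 0.4495 -0.0848  0.1603] F [ 0.4 -0.5 -0.6] gap 0.0052 q [ 0.75  0.29 -0.77  2.08  0.26  0.87 -1.73]
```

View pics/w7.png

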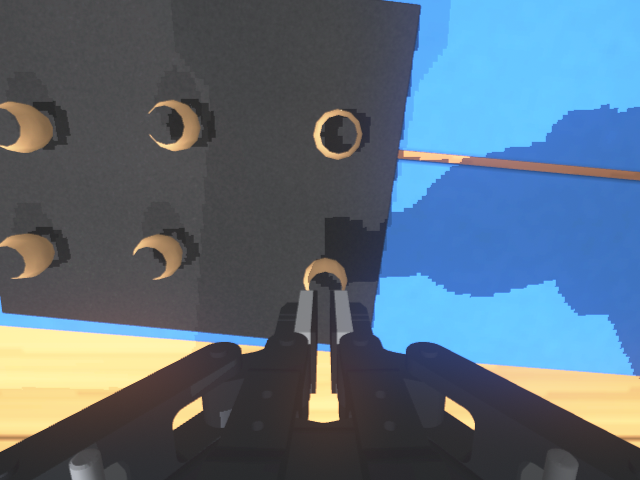

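The picture shows the plug still standing right at the shut fingertips, at (325,278), so the lateral position is fine. The pads closed too high on the taper. I'll go lower with a narrower opening and use the mat contact as the height reference.

Run:
```python
from h import *
x,y=.4505,-.0848
move_l([x,y,.2]); command_gripper(.034,30); move_l([x,y,.15],feed=.15)
hit=move_l([x,y,.124],feed=.03,until_force=4); st("touch %s"%hit)
z=sense()["position"][2]+.002
move_l([x,y,z],feed=.03); command_gripper(.005); st("grip")
move_l([x,y,.22],feed=.2); st("up")
```

```text
touch False t35.9 [ 0.4506 -0.0848  0.1241] F [-0.4 -0.6  0.1] gap 0.0342 q [ 0.71  0.35 -0.74  2.11  0.32  0.8  -1.79]
grip t36.5 [ 0.4506 -0.0848  0.1263] F [ 0.6 -0.3  1.8] gap 0.0173 q [ 0.72  0.34 -0.74  2.11  0.32  0.8  -1.79]
up t37.1 [ 0.4497 -0.085   0.2191] F [-0.3 -0.  -0.3] gap 0.0168 q [ 0.81  0.21 -0.8   2.01  0.17  1.   -1.65]
```

It's gripped now: the gap reads 17 mm, consistent with the gauge reading about 5 mm low on the mug. I'll put it in the tin and loop over the rest.

```bash
cat >> h.py <<'E'
def drop(k):
    a=k*np.pi/3; c=[TIN[0]+.018*np.cos(a),TIN[1]+.018*np.sin(a)]
    movep([*c,.225],D); move_l([*c,.152],feed=.15); command_gripper(.034); move_l([*c,.225],feed=.25)
def pick(x,y,k):
    movep([x,y,.19],D); move_l([x,y,.1255],feed=.1,until_force=8)
    command_gripper(.005,30); move_l([x,y,.225],feed=.2)
    g=st("up %d"%k)["finger_gap"]
    if g<.012: command_gripper(.034); return False
    drop(k); return True
E
python3 - <<'E'
from h import *
drop(0)
for k in range(1,8):
    movep([.50,.19,.30],D)
    L=plugs(); print(len(L),np.round(L,3).tolist())
    if not L: break
    L=[q for q in L if q[2]>55] or L
    q=min(L,key=lambda q:q[1])
    if not pick(q[0]+.001,q[1],k): print("MISS"); break
st(); snap("top","top8.png",(120,110,480,380),2.2)
E
```

```text
5 [[0.521, 0.051, 77.0], [0.522, -0.017, 73.0], [0.518, -0.09, 72.0], [0.462, 0.062, 75.0], [0.461, -0.003, 72.0]]
up 1 t43.1 [ 0.5177 -0.0908  0.2241] F [ 1.5 -0.1  0.3] gap 0.0173 q [ 0.81  0.36 -0.9   1.86  0.32  1.08 -1.78]
4 [[0.521, 0.051, 77.0], [0.522, -0.017, 73.0], [0.462, 0.062, 75.0], [0.462, -0.003, 74.0]]
up 2 t48.8 [ 0.5225 -0.0177  0.2241] F [-0.6  0.1 -0.3] gap 0.017 q [ 0.7   0.37 -0.93  1.86  0.33  1.08 -1.93]
3 [[0.521, 0.051, 77.0], [0.462, 0.062, 75.0], [0.461, -0.003, 73.0]]
up 3 t54.2 [ 0.4616 -0.0039  0.2241] F [-0.6 -0.4 -1. ] gap 0.0176 q [ 0.79  0.26 -1.    1.99  0.25  1.03 -1.9 ]
2 [[0.521, 0.051, 76.0], [0.462, 0.062, 74.0]]
up 4 t59.4 [0.5214 0.0506 0.224 ] F [-0.2  0.5  0.1] gap 0.017 q [ 0.62  0.4  -1.01  1.86  0.38  1.1  -2.1 ]
1 [[0.462, 0.062, 74.0]]
up 5 t64.3 [0.4618 0.0609 0.2241] F [ 0.1  0.2 -0.6] gap 0.017 q [ 0.69  0.29 -1.07  1.98  0.29  1.04 -2.08]
0 []
 t66.9 [0.5001 0.1886 0.2987] F [0.6 0.1 0. ] gap 0.0341 q [ 0.42  0.36 -1.09  1.73  0.34  1.25 -2.33]
```

View pics/top8.png

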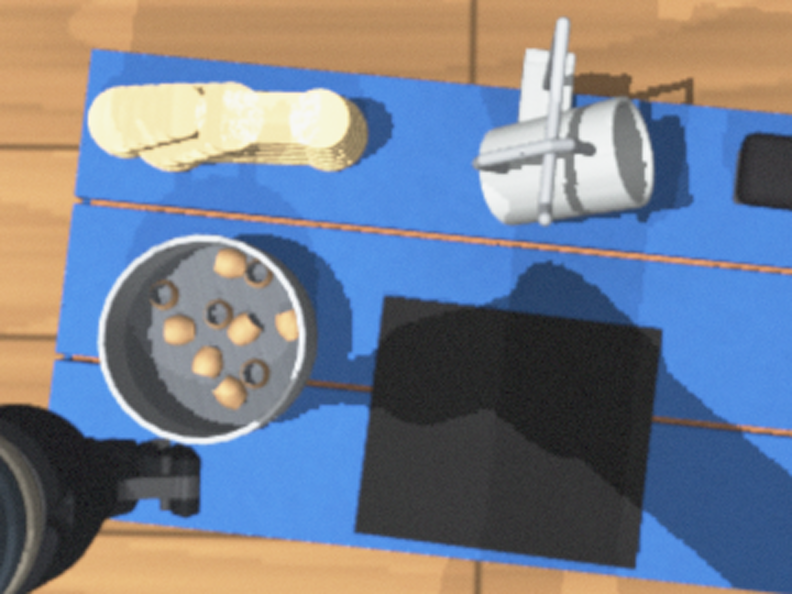

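The tin holds all ten plugs (four poured, six from the mat), the mat is clear, and the mug hangs on the bar at (560,160). The last and brush haven't moved. I'm handing in.

```bash
python3 -c "
from h import *
sleep(.5); print(finish_job())"
```

```text
the job is handed in; nothing more can be done
None
```

I handed in the job at about 67 s of the 208 s: all ten plugs are in the tin on the crate, the empty mug hangs by its handle on the hook, and the last and brush haven't moved; the hand-in returned no verdict.

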